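# Show the station camera a hidden screw mark with an inspection mirror

## Robot

A 6-joint arm with a two-finger parallel gripper is mounted at the origin on the work surface. World frame = base frame: x ahead of the robot, y to its left, z up, the work surface at z = 0. Lengths are in m, angles in rad, forces in N, time in s.
With the tool pointing down it reaches from about 0.4 to 0.925 m from the base axis. Payload 3.4 kg.
Tool frame: the origin (TCP) lies on the centre line of the jaws, within the pads' length; the fingertips stand 17 mm ahead of it and the grasp point (between the pads) lies 2 mm behind it; z points along the fingers, y is the line along which they close (so a half turn about z gives the same grasp; the last joint's range is limited). The gripper opens to 85 mm and grips with 20 to 120 N. Pads are 22 mm wide; open, the fingers measure 114 mm over their backs; the gripper's body (76 mm by 85 mm) begins 54 mm behind the grasp point. The pads swing forward as they close: fully open they stand 13 mm farther back than shut.
Start: joints at [-1.194, 0.307, 1.506, -0, 1.328, -0.073], TCP at [0.25, -0.518, 0.219] pointing down, gripper open.
Joint ranges: [-3.12, 3.12], [-1.05, 2.28], [0.14, 2.33], [-1.42, 4.57], [0.1, 2.73], [-2.68, 2.68]. Speed limits (rad/s): [2.57, 2.57, 3.14, 3.14, 3.14, 3.14].

## Interface

Orientations are given as a rotation vector (axis times angle).
In Python, from rig import sense, get_image, get_calibration, sign_off, recognise, regions_of gives the robot as it stands. The module is installed in compiled form; this text tells all that it offers.
- The arm moves only by the tool servo_tool, never from a script. Its argument "deltas" is a list of rows, each an object with "gripper": the gripper's target within -1 to 1 (shut at 1, half-way at 0, fully open at -1); "delta_pos": the shift along the world's x, y, z as a fraction of full scale, a list of three; "spin": the turn about the world's z as a fraction of full scale. In form: [{"gripper": gripper, "delta_pos": [tx, ty, tz], "spin": spin}, ...]. A call has 1 to 5 rows; each row shifts and turns the commanded pose from where the row before left it; what a row does not reach is not made up. Full scale, the value 1, is 0.04 m for a shift and 0.12 rad for a turn. A row lasts 1/8 s, in which the tool goes at most 62.5 mm and 10.7 degrees, less where a joint would pass 70% of its speed; a pose out of reach is approached as far as the arm can. A call with a number of a shift or a turn outside -1 to 1 is refused whole. A call with a gripper value outside its range is refused whole. The fingers move at their own pace and stop on an object; the grip force is fixed at half the most. Time passes only in rows, so rows that do not move let the fingers close. It gives the time, the measured TCP pose, the force, the opening and the grip force at its end, in the units of the state.
- sense(): the state, without advancing time (a new reading comes with each control period).
- get_image(name): name is "side" or "top" or "wrist"; returns the picture (420x560x3 uint8, blue, green, red); there is no depth.
- get_calibration(name): a dict with "mtx" (3x3 intrinsics, pixels), "R" (3x3) and "t" (3): a world point X has camera coordinates R X + t. Camera axes: x right, y down, z forward; pixel columns grow to the right and rows downward; lengths in m; the calibration is good to about 2 mm. A picture is of the moment at which its call begins: read the wrist's pose just before it. get_calibration takes no time and is no camera call; for the wrist camera it gives the pose at the moment of the call.
- sign_off(): hands the job in; it is judged then, once.
Trained networks look in the newest picture that a camera, given by its name, has taken for a name from the list of things; names that differ only in an ending like _2 or _b are one class to them, and where a whole thing is asked for, a point or a joint stands for the part that bears it (a point fixed in the world has none). Each returns a list of dicts, best first, with "score" (0 to 1); they miss things now and then, are a little off and sometimes report something else, mostly with a low value. They report only what shows in the picture. A call takes as long as a camera call.
- recognise(camera, name): "centre" ([row, column] in pixels, amid what is visible of it).
- regions_of(camera, name): "pixels" (420x560 bool, what is visible of it) and "centre" ([row, column] in pixels, amid what is visible of it).
The state is a dict: "t": time; "joints": joint angles; "qvel": joint speeds; "joint_efforts": joint torques, N m; "tool_pos": TCP position; "eef_rot": TCP orientation; "contact_force": force on the tool from outside, world axes, zero at the start; "torque": the same for the moment, N m; "finger_gap": opening from 0.0 (shut) to 1.0 (fully open); "grasp_force": force on a finger pad.
Only numpy, scipy, OpenCV 4.12 (cv2) and the standard library are available. Lean on these libraries where they do the work, as an engineer would, in place of code of your own. Each camera call takes 0.05 s, during which the arm holds its last target. There are 200 camera calls.

## Task

The jig's camera has to see the paint mark on the screw under the wide flange of the black housing, which it cannot see directly. First raise the laptop's stiff screen until it leans back a little past upright, about 110 degrees open, and leave it standing so that the inspector can watch the picture; then pick up the inspection mirror by its handle, hold it face up about 9 cm below the screw in the camera's view, and angle it until the camera sees the marked screw in the mirror. Finish while still holding the mirror in the air, steady at that angle; do not knock it against the jig or the housing, and leave the other things on the bench where they lie.

Things in the scene. Friction and masses are not known exactly. Their poses are not given: they have to be found in the camera images.
- laptop: small black laptop, fixed to the bench; base 165 x 225 x 20 mm (x, y, z). Origin: centre of the base's underside; its x axis points from the front edge to the hinge at the back, z up. The keyboard faces up; the user sits at the -x side
- screen (a joint): opening angle of the laptop's screen in rad: 0 shut flat on the keyboard, 1.57 upright, 1.92 = 110 degrees. It starts part open. The hinge is stiff (about 0.5 N m, some 3 to 5 N at the free edge to lift it) and the screen stays where it is left; stop at 2.5
- screen_hinge (a point): point on the screen's hinge axis, middle of the width, 23 mm above the bench; axes as the laptop's: the hinge axis is y
- screen_edge (a point): middle of the screen's free edge, on the inner (display) face, 160 mm from the hinge axis. The screen is 225 mm wide, 8 mm thick, and its inner face lies in a plane through the hinge axis. The point turns with the screen: its x axis points from the free edge to the hinge, its z axis out of the outer face (the inner face looks to -z)
- mirror: inspection mirror lying on the bench, face up: a black flat-sided handle 120 x 16 x 16 mm (x, y, z), then a thin steel rod (6 mm thick, 77 mm long) along +x, then a round mirror head of 57 mm diameter. Origin: centre of the handle's underside; x points along the tool towards the head, z up. Its mass is about 0.13 kg, its centre of mass about 35 mm from the origin towards the head
- mirror_head (a joint): angle of the mirror head's stiff swivel in rad, 0 to 0.6; it starts between 0 and 0.3 and holds by friction. The swivel axis lies across the tool, 137 mm ahead of the mirror's origin and 10 mm above its underside. 0: glass parallel to the handle's top; growing: the head's far side rises, so that the glass leans back towards the handle
- glass (a point): centre of the mirror's glass face, 30 mm ahead of the swivel (167 mm ahead of the handle's centre when the swivel is at 0). z is the mirror's normal, out of the reflecting face; x points away from the handle along the glass. The glass has a radius of 26 mm; the head is 5 mm thick behind it
- jig: fixed jig; origin on the bench under the middle of the black housing, x ahead, y left at yaw 0. Plate 12 mm thick, x -80..80, y -375..110 mm. Open housing: walls 110 x 118 mm at the top, 100 x 92 at the bottom; flange underside 185 mm up, reaching x +-77, y +-100 mm, its rim to 198 mm. Toggle clamp at the far left; at y -352 a 30 mm post, 306 mm high, with the camera
- mark (a point): the paint mark: bottom of the head of the screw under the flange, on the camera's side of the housing, 179 mm above the bench, 82 mm from the housing's middle towards the camera; the screw head looks straight down. Axes as the jig's
- lens (a point): centre of the front of the jig camera's lens, 273 mm from the housing's middle towards the post, 231 mm above the bench. Its z axis is the viewing direction: 40 degrees downwards, towards the space under the flange. The camera sees some 50 mm to each side of this axis at the mirror's place, about 220 mm from the lens
- sight_near (a point): a point in the air on the straight line from mark to lens, 25 percent of the way from the mark. A mirror whose centre is 62 to 83 mm from the mark shows the mark to the lens when the line through its centre along its normal passes through this point
- sight_mid (a point): the same, 30 percent of the way, for a mirror centre 83 to 102 mm from the mark (a good place: 93 mm from the mark and 220 mm from the lens, on the camera's axis)
- sight_far (a point): the same, 34 percent of the way, for a mirror centre 102 to 125 mm from the mark
- screwdriver: bystander: screwdriver with black handle, about 200 mm long, lying beside the mirror
- pen: bystander: white paint pen with black cap, 125 mm long, 13 mm thick, lying
- tape: bystander: roll of tape, 90 mm in diameter, 24 mm high, lying
- wrench: bystander: steel wrench, 170 mm long, lying
- can: bystander: aluminium spray can, 54 mm in diameter, 160 mm high, standing
- air_driver: bystander: pneumatic screwdriver, 245 mm long, 40 mm thick, lying

How it is judged:
On the way, in this order (a step that is already met when the one before it is completed fails the run):
1. the laptop's screen stands at about 110 degrees, let go (value of joint screen between 1.745 and 2.094 rad and contact force between the fingers and laptop below 0.1 N), for 0.4 s.
2. the mirror is held up off the bench (contact force between the fingers and mirror above 1 N and height (world z) of each of mirror, glass above 0.045 m and contact force between mirror and jig below 0.3 N), for 0.2 s.
3. the held mirror shows the mark to the camera (all of step 2 and x of glass in the frame of lens between -0.05 and 0.05 m and y of glass in the frame of lens between -0.05 and 0.05 m and z of glass in the frame of lens between 0.14 and 0.3 m and z of mark in the frame of glass above 0.03 m and z of lens in the frame of glass above 0.05 m and ((distance between glass and mark between 0.062 and 0.083 m and x of sight_near in the frame of glass between -0.02 and 0.02 m and y of sight_near in the frame of glass between -0.02 and 0.02 m) or (distance between glass and mark between 0.083 and 0.102 m and x of sight_mid in the frame of glass between -0.02 and 0.02 m and y of sight_mid in the frame of glass between -0.02 and 0.02 m) or (distance between glass and mark between 0.102 and 0.125 m and x of sight_far in the frame of glass between -0.02 and 0.02 m and y of sight_far in the frame of glass between -0.02 and 0.02 m))), for 0.5 s.
At the end, for the whole second after the job is handed in: Screen 100 to 120 degrees open. Mirror held still in the fingers, over 45 mm up, off the jig; glass centre within 50 mm of the camera's axis, 14 to 30 cm from the lens, 62 to 125 mm from the mark; the sight line reflects within 20 mm of the glass centre in its x and y (some 8 degrees) (all of step 3 and value of joint screen between 1.745 and 2.094 rad and linear speed of mirror below 0.03 m/s and angular speed of mirror below 0.15 rad/s); the arm keeps its last pose, push and grip.
It fails at once if the mirror was knocked against the jig or the housing (contact force between mirror and jig above 8 N).
It fails at once if another thing on the bench was disturbed (distance of any of screwdriver, pen, tape, wrench, can, air_driver from where it was at the start of the episode above 0.03 m).
It also fails if it takes over 67 s, if anything falls off the work surface, if the arm or the gripper's body presses on something with over 40 N, if the wrist force passes 120 N, or if a joint passes its speed limit or range.

## Working session

There is one attempt and no reset: what is moved stays moved. The work goes in short steps, Python scripts to look and compute and a tool call to move; the robot and the scene stay as the last step left them, time stands still between calls to the robot, and variables do not carry over. Pictures are saved under pics/ and viewed, at most 10 in all, crops included, and the job is handed in when it is done.

Besides the shell and the picture viewer there is one more tool, called as name(argument=value, ...), one argument or row to a line, values as JSON. servo_tool: Moves the arm, as the interface text tells. Its arguments: {"type":"object","properties":{"deltas":{"type":"array"}},"required":["deltas"]}

```bash
mkdir -p pics; python3 - <<'E'
from rig import *
import cv2
s=sense();print(s)
for n in("side","top"):
    cv2.imwrite(f"pics/{n}0.png",get_image(n))
    for k in("laptop","screen","mirror","mirror_head","jig","can","screwdriver","pen","tape","wrench","air_driver"):
        r=recognise(n,k);print(n,k,[(round(x["score"],2),[round(float(v)) for v in x["centre"]]) for x in r[:2]])
    c=get_calibration(n);print(c)
E
```

```text
{'t': 0.0, 'joints': array([-1.19451755e+00,  3.07561598e-01,  1.50768823e+00,  1.51845668e-05,
        1.32838674e+00, -7.34988913e-02]), 'qvel': array([ 0.00012636,  0.00044861,  0.00118552,  0.0006001 ,  0.00197355,
       -0.00089829]), 'joint_efforts': array([ 7.20347143e-04, -4.57548916e+01, -2.51918346e+01,  5.67663267e-05,
        1.31215874e-02,  7.37612595e-06]), 'tool_pos': array([ 0.24970573, -0.51714249,  0.21808199]), 'eef_rot': array([-3.06051333e+00, -7.00112189e-01,  4.61012775e-04]), 'contact_force': array([-0.09799969, -0.08058558, -0.13182141]), 'torque': array([ 0.01739249,  0.04393016, -0.00512795]), 'grasp_force': 0.0, 'finger_gap': 1.0026051416011272}
side laptop [(0.81, [372, 207])]
side screen [(0.82, [365, 197]), (0.37, [256, 278])]
side mirror [(0.64, [258, 283])]
side mirror_head [(0.55, [238, 248])]
side jig [(0.88, [174, 314])]
side can [(0.87, [323, 101])]
side screwdriver [(0.68, [307, 301]), (0.24, [369, 205])]
side pen []
side tape [(0.57, [241, 176]), (0.34, [364, 201])]
side wrench [(0.68, [217, 401])]
side air_driver [(0.93, [203, 216]), (0.65, [
[... 475 characters left out ...]
65, [184, 266])]
top mirror_head [(0.52, [184, 271])]
top jig [(0.9, [198, 373])]
top can [(0.7, [166, 124])]
top screwdriver [(0.87, [264, 244])]
top pen [(0.59, [270, 324]), (0.42, [248, 146])]
top tape [(0.73, [132, 223]), (0.66, [197, 472])]
top wrench [(0.83, [276, 391]), (0.34, [198, 372])]
top air_driver [(0.81, [130, 289])]
{'mtx': array([[378.91682051,   0.        , 276.48520151],
       [  0.        , 378.91682051, 205.36879292],
       [  0.        ,   0.        ,   1.        ]]), 'R': array([[ 0.02325153, -0.99971248, -0.00585785],
       [-0.99640636, -0.02269648, -0.08160416],
       [ 0.08144775,  0.00773422, -0.9966476 ]]), 't': array([-0.01659136,  0.54862615,  1.10009603])}
```

View pics/side0.png

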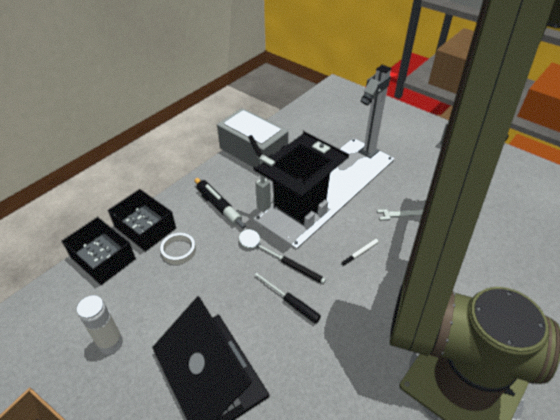

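View pics/top0.png

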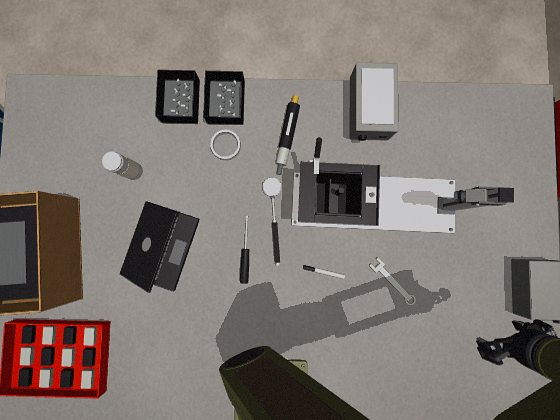

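The top view shows the laptop at about (160,247), its user side to the right, and the mirror at (275,225) with its handle toward the robot. The jig's post is at the right (480,197), on world -y. I'll fit poses to the masks.

```bash
cat > h.py <<'E'
from rig import *
import numpy as np, cv2
from scipy.optimize import minimize
def box(x0,x1,y0,y1,z0,z1): return np.array([[x,y,z] for x in(x0,x1) for y in(y0,y1) for z in(z0,z1)])
def disc(r,z0,z1,n=24):
    a=np.linspace(0,2*np.pi,n); return np.vstack([np.c_[r*np.cos(a),r*np.sin(a),0*a+z] for z in(z0,z1)])
def ry(p,a): c,s=np.cos(a),np.sin(a); return p@np.array([[c,0,-s],[0,1,0],[s,0,c]])  # +a: x -> -z
def place(parts,x,y,yaw):
    c,s=np.cos(yaw),np.sin(yaw); return [p@np.array([[c,s,0],[-s,c,0],[0,0,1]])+[x,y,0] for p in parts]
def proj(p,c):
    q=(p@c["R"].T+c["t"])@c["mtx"].T; return q[:,:2]/q[:,2:]
def laptop(q):
    lid=ry(box(-.16,0,-.1125,.1125,0,.008),q[3])+[.0825,0,.023]
    # opening: free edge rises
    return place([box(-.0825,.0825,-.1125,.1125,0,.02),lid],*q[:3])
def mirror(q):
    head=ry(disc(.0285,-.005,0)+[.03,0,.0025],-q[3])+[.137,0,.010]
    return place([box(-.06,.06,-.008,.008,0,.016),box(.06,.137,-.003,.003,.007,.013),head],*q[:3])
def jig(q):
    return place([box(-.08,.08,-.375,.11,0,.012),box(-.055,.055,-.059,.059,.012,.185),box(-.077,.077,-.1,.1,.185,.198),box(-.015,.015,-.367,-.337,.012,.306)],*q[:3])
S=4
def render(parts,c):
    m=np.zeros((420*2,560*2),np.uint8)
    for p in parts:
        h=cv2.convexHull(((proj(p,c)*2+.5)*16).astype(np.int32)); cv2.fillConvexPoly(m,h,1,shift=4)
    return m>0
def fit(model,q0,masks,cals,step):
    ms=[cv2.resize(m.astype(np.uint8),(1120,840),interpolation=cv2.INTER_NEAREST)>0 for m in masks]
    def f(q):
        e=0
        for m,c in zip(ms,cals):
            r=render(model(q),c); e+=1-(r&m).sum()/max((r|m).sum(),1)
        return e
    q0=np.array(q0,float); best=None
    for k in range(2):
        q=q0 if best is None else best.x
        sim=np.vstack([q]+[q+np.eye(len(q))[i]*step[i]*(-1)**k for i in range(len(q))])
        best=minimize(f,q,method="Nelder-Mead",options=dict(initial_simplex=sim,maxiter=300,xatol=1e-4,fatol=1e-4))
    return best.x,best.fun
def gnd(cam,rc,z):
    c=get_calibration(cam); d=c["R"].T@np.linalg.inv(c["mtx"])@[rc[1],rc[0],1]; o=-c["R"].T@c["t"]; return o+d*(z-o[2])/d[2]
E
python3 - <<'E'
from h import *
import time
M={};C={}
for n in("side","top"):
    get_image(n); C[n]=get_calibration(n)
    for k in("laptop","mirror","jig"):
        r=regions_of(n,k)
        for x in r[:2]: print(n,k,round(x["score"],2),x["pixels"].sum(),np.round(x["centre"]))
        if r: M[n,k]=r[0]["pixels"]
np.savez("m0.npz",**{a+b:v for (a,b),v in M.items()})
for n,k in(("can","can"),("tape","tape"),("pen","pen"),("wrench","wrench"),("screwdriver","screwdriver"),("air_driver","air_driver")):
    r=recognise("top",k); print(k,np.round(gnd("top",r[0]["centre"],.01),3) if r else None)
p=gnd("top",[252,161],.02);mm=gnd("top",[243,277],.01);j=gnd("top",[195,340],.19);print(p,mm,j)
for k,mod,q0,st in(("laptop",laptop,[p[0],p[1],1.05,.7],[.02,.02,.1,.2]),("mirror",mirror,[mm[0],mm[1],.05,.15],[.01,.01,.05,.1]),("jig",jig,[j[0],j[1],0],[.01,.01,.05])):
    ns=[n for n in("side","top") if (n,k) in M]
    print(k,*fit(mod,q0,[M[n,k] for n in ns],[C[n] for n in ns],st))
    for n in ns: print(n,*fit(mod,q0,[M[n,k]],[C[n]],st))
E
```

```text
side laptop 0.66 8669 [368. 205.]
side laptop 0.35 11010 [175. 313.]
side mirror 0.9 634 [260. 286.]
side mirror 0.52 10904 [176. 318.]
side jig 0.55 11167 [174. 313.]
top laptop 0.91 4650 [250. 158.]
top mirror 0.92 579 [194. 272.]
top jig 0.73 10892 [197. 374.]
can None
tape [0.756 0.167 0.01 ]
pen [ 0.361 -0.156  0.01 ]
wrench [ 0.331 -0.352  0.01 ]
screwdriver [0.379 0.078 0.01 ]
air_driver [ 0.77  -0.032  0.01 ]
[0.40359956 0.33278369 0.02      ] [ 0.43776649 -0.00800292  0.01      ] [ 0.5650377  -0.16477316  0.19      ]
laptop [0.42277197 0.33735625 1.26979803 0.64180675] 0.09087752837664109
side [0.42616666 0.33586642 1.27512876 0.63728051] 0.03403258201294357
top [0.42129796 0.33659875 1.25688003 0.61669585] 0.04713787443578166
mirror [ 0.44081571 -0.00395583  0.09669084  0.09575134] 0.4034806590738106
side [ 0.44339889 -0.00259246  0.08169624  0.06431584] 0.2702064896755162
top [ 0.43985892 -0.00421387  0.10023038  0.1507807 ] 0.12519809825673534
jig [ 0.57004584 -0.15905396 -0.02189222] 0.17780014497462626
side [ 0.57361344 -0.15870863 -0.02766353] 0.11194943795652368
top [ 0.56963657 -0.16102421 -0.02515446] 0.054216049941192446
```

Laptop fit: hinge at about (.447,.416), opening about 0.64 rad. Free edge at (.409,.293,.119), push direction (.296,.955).

servo_tool(
  deltas=[
    {"gripper": 1,"delta_pos": [0.75,0.8,0],"spin": -0.6},
    {"gripper": 1,"delta_pos": [0.75,0.8,0],"spin": -0.6},
    {"gripper": 1,"delta_pos": [0.75,0.8,0],"spin": -0.6},
    {"gripper": 1,"delta_pos": [0.75,0.8,0],"spin": -0.6},
    {"gripper": 1,"delta_pos": [0.75,0.8,0],"spin": -0.6},
  ],
)

```text
t: 2.52
tool_pos: [0.4009, -0.3568, 0.2191]
eef_rot: [3.138, 0.137, 0.0]
contact_force: [-0.1, -0.0, 0.2]
finger_gap: 0.001
grasp_force: 0.0
```

servo_tool(
  deltas=[
    {"gripper": 1,"delta_pos": [0,1,0],"spin": -0.6},
    {"gripper": 1,"delta_pos": [0,1,0],"spin": -0.6},
    {"gripper": 1,"delta_pos": [0,1,0],"spin": -0.6},
    {"gripper": 1,"delta_pos": [0,1,0],"spin": -0.6},
    {"gripper": 1,"delta_pos": [0,1,0],"spin": -0.6},
  ],
)

```text
t: 3.15
tool_pos: [0.4, -0.1566, 0.2192]
eef_rot: [3.112, -0.427, 0.001]
contact_force: [0.6, 0.2, -0.9]
finger_gap: 0.0
grasp_force: 0.0
```

servo_tool(
  deltas=[
    {"gripper": 1,"delta_pos": [0,1,0],"spin": -0.2},
    {"gripper": 1,"delta_pos": [0,1,0],"spin": 0},
    {"gripper": 1,"delta_pos": [0,1,0],"spin": 0},
    {"gripper": 1,"delta_pos": [0,1,0],"spin": 0},
    {"gripper": 1,"delta_pos": [0,1,0],"spin": 0},
  ],
)

```text
t: 3.78
tool_pos: [0.4, 0.0434, 0.2193]
eef_rot: [-3.108, 0.461, -0.001]
contact_force: [0.4, -0.6, -0.8]
finger_gap: -0.002
grasp_force: 0.0
```

servo_tool(
  deltas=[
    {"gripper": 1,"delta_pos": [-0.1,0.85,-0.5],"spin": 0},
    {"gripper": 1,"delta_pos": [-0.1,0.85,-0.5],"spin": 0},
    {"gripper": 1,"delta_pos": [-0.1,0.85,-0.5],"spin": 0},
    {"gripper": 1,"delta_pos": [-0.1,0.85,-0.5],"spin": 0},
    {"gripper": 1,"delta_pos": [0,0.85,-0.5],"spin": 0},
  ],
)

```text
t: 4.4
tool_pos: [0.3838, 0.2134, 0.1186]
eef_rot: [-3.107, 0.46, -0.001]
contact_force: [0.1, 0.2, 0.3]
finger_gap: 0.002
grasp_force: 0.0
```

```bash
python3 - <<'E'
from h import *
s=sense();print(s["t"],s["tool_pos"],s["contact_force"])
cv2.imwrite("pics/s1.png",cv2.resize(get_image("side")[220:420,80:360],(800,571)))
E
```

```text
4.4 [0.38377633 0.21336069 0.11862926] [0.10060522 0.17695019 0.34461431]
```

View pics/s1.png

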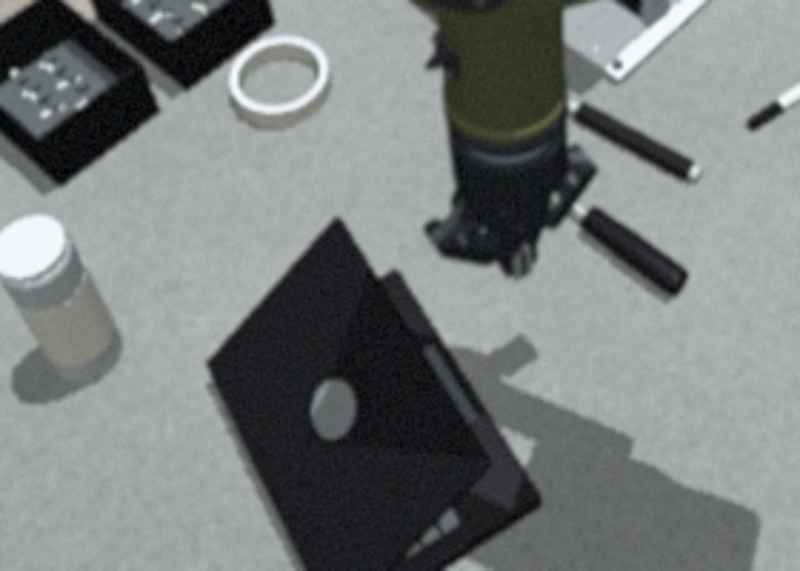

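The picture shows the shut fingers right in front of the screen's free edge, clear of it. Next I push along (.296,.955).

servo_tool(
  deltas=[
    {"gripper": 1,"delta_pos": [0.2,0.65,0],"spin": 0},
    {"gripper": 1,"delta_pos": [0.2,0.65,0],"spin": 0},
    {"gripper": 1,"delta_pos": [0.2,0.65,0.1],"spin": 0},
    {"gripper": 1,"delta_pos": [0.2,0.65,0.2],"spin": 0},
    {"gripper": 1,"delta_pos": [0.2,0.65,0.2],"spin": 0},
  ],
)

```text
t: 5.08
tool_pos: [0.4243, 0.3429, 0.1393]
eef_rot: [3.108, -0.46, 0.0]
contact_force: [0.3, -0.5, -0.6]
finger_gap: 0.004
grasp_force: 0.0
```

servo_tool(
  deltas=[
    {"gripper": 1,"delta_pos": [0.2,0.65,0.1],"spin": 0},
    {"gripper": 1,"delta_pos": [0.2,0.65,0.1],"spin": 0},
    {"gripper": 1,"delta_pos": [0.1,0.32,0],"spin": 0},
  ],
)

```text
t: 5.45
tool_pos: [0.4448, 0.4084, 0.1474]
eef_rot: [-3.107, 0.459, -0.002]
contact_force: [-0.4, 0.1, -0.4]
finger_gap: 0.003
grasp_force: 0.0
```

```bash
cat > lap.py <<'E'
from h import *
s=sense();p=s["tool_pos"];print(s["t"],p,s["contact_force"], "s",(p-[.447,.416,0])@[.296,.955,0])
for n in("side","top"):
    get_image(n); r=regions_of(n,"laptop")
    print(n,[ (x["score"],x["pixels"].sum()) for x in r[:2]])
    if r:
        c=get_calibration(n); m=r[0]["pixels"]
        res=[]
        for a in np.arange(.6,2.4,.05):
            R=render(laptop([.4225,.3368,1.268,a]),c)[::2,::2]; res.append(((R&m).sum()/(R|m).sum(),round(a,2)))
        print(sorted(res)[-4:])
E
python3 lap.py
```

```text
5.45 [0.44482569 0.40835601 0.1474371 ] [-0.42745906  0.06915509 -0.36121727] s -0.00794360568289832
side [(0.72, np.int64(7725))]
[(np.float64(0.8403915960840391), np.float64(0.75)), (np.float64(0.8537343247142382), np.float64(0.7)), (np.float64(0.8552278820375335), np.float64(0.6)), (np.float64(0.8592319714221924), np.float64(0.65))]
top [(0.89, np.int64(4563))]
[(np.float64(0.9197643713183018), np.float64(0.75)), (np.float64(0.9270132517838939), np.float64(0.7)), (np.float64(0.9351794871794872), np.float64(0.6)), (np.float64(0.9356029532403609), np.float64(0.65))]
```

```bash
python3 - <<'E'
from h import *
a=get_image("side");b=get_image("top")
for im,n in((a,"side"),(b,"top")):
    c=get_calibration(n)
    for p in laptop([.4225,.3368,1.268,.64]):
        cv2.polylines(im,[cv2.convexHull(np.round(proj(p,c)).astype(np.int32))],True,(0,255,0),1)
    for z in (.13,.147): 
        u=np.round(proj(np.array([[.4448,.4084,z]]),c)[0]).astype(int); cv2.circle(im,tuple(int(v) for v in u),2,(0,0,255),-1)
o=np.hstack([cv2.resize(a[280:420,110:310],(400,280)),cv2.resize(b[170:310,80:280],(400,280))])
cv2.imwrite("pics/s2.png",o)
E
```

```text
(no output)
```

View pics/s2.png

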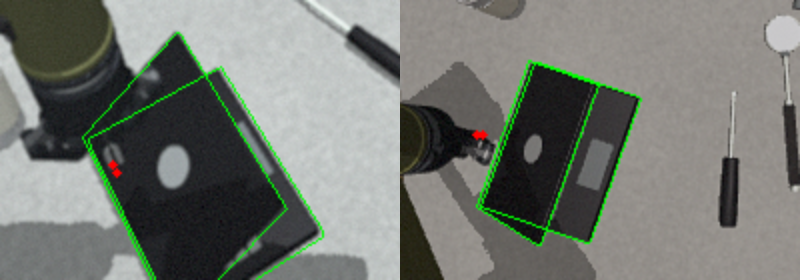

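The fingers passed over the lid without touching it. I'll back out higher, refit, and come in lower.

servo_tool(
  deltas=[
    {"gripper": 1,"delta_pos": [0,0,1],"spin": 0},
    {"gripper": 1,"delta_pos": [-0.3,-0.95,0],"spin": 0},
    {"gripper": 1,"delta_pos": [-0.3,-0.95,0],"spin": 0},
    {"gripper": 1,"delta_pos": [-0.3,-0.95,0],"spin": 0},
    {"gripper": 1,"delta_pos": [-0.3,-0.95,0],"spin": 0},
  ],
)

```text
t: 6.38
tool_pos: [0.3948, 0.2529, 0.187]
eef_rot: [3.107, -0.461, -0.0]
contact_force: [0.1, -0.4, -1.0]
finger_gap: 0.0
grasp_force: 0.0
```

servo_tool(
  deltas=[
    {"gripper": 1,"delta_pos": [-0.3,-0.95,0],"spin": 0},
    {"gripper": 1,"delta_pos": [-0.3,-0.95,0],"spin": 0},
  ],
)

```text
t: 6.62
tool_pos: [0.3707, 0.1771, 0.187]
eef_rot: [3.107, -0.461, 0.0]
contact_force: [1.2, 0.1, -0.1]
finger_gap: 0.001
grasp_force: 0.0
```

```bash
python3 - <<'E'
from h import *
C={};M={}
for n in("side","top"):
    im=get_image(n); M[n]=regions_of(n,"laptop")[0]["pixels"]; C[n]=get_calibration(n)
    for a in (.45,.55,.64):
        q,e=fit(lambda v:laptop([*v,a]),[.4225,.337,1.268],[M[n]],[C[n]],[.01,.01,.05]); print(n,a,q,e)
    print(n,*fit(laptop,[.4225,.337,1.268,.5],[M[n]],[C[n]],[.01,.01,.05,.2]))
# tip position check of fingers
s=sense();print(s["tool_pos"],s["contact_force"])
cv2.imwrite("pics/s3.png",cv2.resize(get_image("side")[200:420,90:370],(800,600)))
E
```

```text
side 0.45 [0.42745501 0.33846527 1.29689749] 0.05207689281097183
side 0.55 [0.4267748  0.33800061 1.30078128] 0.039269073148823885
side 0.64 [0.42400732 0.33664424 1.2740354 ] 0.03643894657300384
side [0.42496578 0.33771507 1.29096111 0.60704835] 0.03493952235287512
top 0.45 [0.42681909 0.33599699 1.30404626] 0.30613519279804335
top 0.55 [0.42766448 0.33552701 1.29962697] 0.3096951187949687
top 0.64 [0.42808382 0.33549659 1.3037801 ] 0.3122872175796967
top [ 0.42432011  0.34038809  1.26112787 -0.35890676] 0.2646847146099762
[0.37159231 0.17823707 0.18727197] [0.30096672 0.81122665 0.73030564]
```

View pics/s3.png

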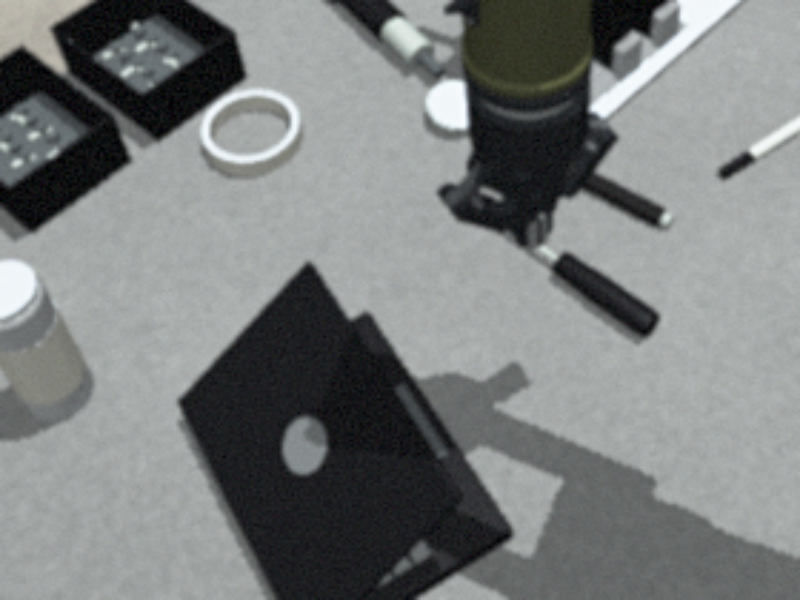

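servo_tool(
  deltas=[
    {"gripper": 1,"delta_pos": [0.1,0.3,-0.8],"spin": 0},
    {"gripper": 1,"delta_pos": [0.1,0.3,-0.8],"spin": 0},
    {"gripper": 1,"delta_pos": [0.1,0.3,-0.8],"spin": 0},
    {"gripper": 1,"delta_pos": [0.2,0.6,0],"spin": 0},
    {"gripper": 1,"delta_pos": [0.2,0.6,0],"spin": 0},
  ],
)

```text
t: 7.5
tool_pos: [0.4004, 0.2647, 0.0901]
eef_rot: [3.108, -0.459, -0.001]
contact_force: [0.3, -0.4, 0.5]
finger_gap: 0.002
grasp_force: 0.0
```

servo_tool(
  deltas=[
    {"gripper": 1,"delta_pos": [0.15,0.5,0],"spin": 0},
    {"gripper": 1,"delta_pos": [0.15,0.5,0],"spin": 0},
  ],
)

```text
t: 7.75
tool_pos: [0.4056, 0.2827, 0.0914]
eef_rot: [3.067, -0.434, -0.01]
contact_force: [-4.6, -93.5, 70.0]
finger_gap: 0.002
grasp_force: 48.4
```

servo_tool(
  deltas=[
    {"gripper": 1,"delta_pos": [-0.2,-0.6,0],"spin": 0},
    {"gripper": 1,"delta_pos": [-0.2,-0.6,0],"spin": 0},
  ],
)

```text
t: 8.0
tool_pos: [0.3964, 0.2551, 0.0913]
eef_rot: [-3.107, 0.459, -0.001]
contact_force: [0.2, -0.7, -0.3]
finger_gap: -0.004
grasp_force: 0.0
```

```bash
python3 - <<'E'
from h import *
for n in("side","top"):
    im=get_image(n); r=regions_of(n,"laptop"); print([(x["score"],x["pixels"].sum()) for x in r])
    print(n,*fit(laptop,[.4245,.337,1.275,.65],[r[0]["pixels"]],[get_calibration(n)],[.01,.01,.05,.2]))
s=sense();print(s["t"],s["tool_pos"],s["eef_rot"],s["contact_force"])
a=get_image("side")[240:420,110:310]; b=get_image("wrist")
cv2.imwrite("pics/s4.png",np.hstack([cv2.resize(a,(400,360)),cv2.resize(b,(400,360))]))
E
```

```text
[(0.77, np.int64(8266))]
side [0.42678695 0.33805385 1.29607566 0.59467719] 0.07204853796241684
[(0.72, np.int64(2091)), (0.5, np.int64(434))]
top [ 0.42734633  0.33736651  1.28265643 -0.33788675] 0.535467706013363
8.2 [0.39659032 0.25577428 0.09121114] [-3.10650798e+00  4.61008040e-01 -1.23349405e-03] [ 0.67408152 -0.06336577  0.19877156]
```

View pics/s4.png

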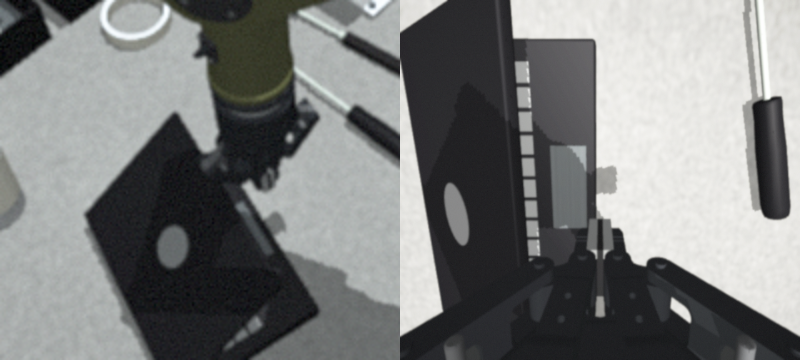

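The wrist view shows why it jammed: the finger linkage flares out along tool y and caught the lid edge at (515,180), wedging against it. I'll back off and turn 90° so that the narrow side (tool x) pushes.

servo_tool(
  deltas=[
    {"gripper": 1,"delta_pos": [-0.2,-0.65,0.2],"spin": 1},
    {"gripper": 1,"delta_pos": [-0.2,-0.65,0.0],"spin": 1},
    {"gripper": 1,"delta_pos": [0,0,0],"spin": 1},
    {"gripper": 1,"delta_pos": [0,0,0],"spin": 1},
    {"gripper": 1,"delta_pos": [0,0,0],"spin": 1},
  ],
)

```text
t: 8.93
tool_pos: [0.3809, 0.204, 0.0991]
eef_rot: [-3.103, -0.486, -0.002]
contact_force: [0.4, 0.1, -0.2]
finger_gap: -0.0
grasp_force: 0.0
```

servo_tool(
  deltas=[
    {"gripper": 1,"delta_pos": [0,0,0],"spin": 1},
    {"gripper": 1,"delta_pos": [0,0,0],"spin": 1},
    {"gripper": 1,"delta_pos": [0,0,0],"spin": 1},
    {"gripper": 1,"delta_pos": [0,0,0],"spin": 1},
    {"gripper": 1,"delta_pos": [0,0,0],"spin": 1},
  ],
)

```text
t: 9.55
tool_pos: [0.3809, 0.2042, 0.0991]
eef_rot: [-2.821, -1.382, -0.002]
contact_force: [0.3, 0.3, -0.6]
finger_gap: -0.001
grasp_force: 0.0
```

servo_tool(
  deltas=[
    {"gripper": 1,"delta_pos": [0,0,0],"spin": 1},
    {"gripper": 1,"delta_pos": [0,0,0],"spin": 1},
    {"gripper": 1,"delta_pos": [0,0,0],"spin": 1},
  ],
)

```text
t: 9.93
tool_pos: [0.3809, 0.2042, 0.0991]
eef_rot: [2.528, 1.864, 0.002]
contact_force: [-0.0, 0.4, 0.5]
finger_gap: 0.001
grasp_force: 0.0
```

```bash
cat > w.py <<'E'
from h import *
import sys
s=sense();p=s["tool_pos"];print(s["t"],p,s["eef_rot"],s["contact_force"],"s",(p-[.447,.416,0])@[.296,.955,0])
c=get_calibration("wrist");b=get_image("wrist")
for a in(.6,1.57,1.92):
    P=place([ry(np.array([[-.16,y,0.] for y in(-.1125,.1125)]),a)+[.0825,0,.023]],.4245,.337,1.275)[0]
    u=np.round(proj(P,c)).astype(int).tolist(); cv2.line(b,u[0],u[1],(0,255,0) if a==.6 else (0,0,255),1)
cv2.imwrite(sys.argv[1],np.hstack([cv2.resize(get_image("side")[240:420,110:310],(400,360)),cv2.resize(b,(400,300),interpolation=cv2.INTER_AREA)[:360] if 0 else cv2.resize(b,(400,360))]))
E
python3 w.py pics/s5.png
```

```text
9.925 [0.38091674 0.20416719 0.09905783] [2.52848109e+00 1.86444301e+00 1.63188364e-03] [-0.00458118  0.35752607  0.45020548] s -0.22186098299835322
```

View pics/s5.png

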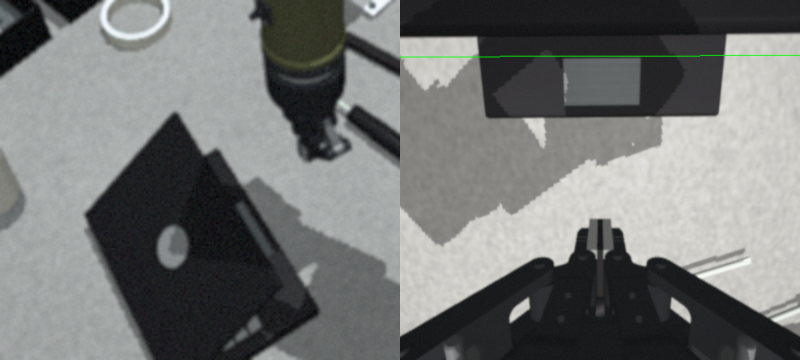

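The screen edge lies ahead, square to the fingers, with the narrow side facing it. I'll push gently and check the force.

servo_tool(
  deltas=[
    {"gripper": 1,"delta_pos": [0.18,0.6,0],"spin": 0},
    {"gripper": 1,"delta_pos": [0.18,0.6,0],"spin": 0},
    {"gripper": 1,"delta_pos": [0.18,0.6,0],"spin": 0},
    {"gripper": 1,"delta_pos": [0.1,0.3,0.2],"spin": 0},
  ],
)

```text
t: 10.52
tool_pos: [0.4054, 0.2874, 0.1065]
eef_rot: [2.532, 1.858, -0.004]
contact_force: [0.5, -7.1, -0.2]
finger_gap: -0.002
grasp_force: 3.3
```

servo_tool(
  deltas=[
    {"gripper": 1,"delta_pos": [0.1,0.3,0.3],"spin": 0},
    {"gripper": 1,"delta_pos": [0.1,0.3,0.25],"spin": 0},
  ],
)

```text
t: 10.78
tool_pos: [0.4122, 0.3095, 0.129]
eef_rot: [2.532, 1.857, -0.008]
contact_force: [-1.6, -5.2, -1.8]
finger_gap: 0.004
grasp_force: 2.5
```

servo_tool(
  deltas=[
    {"gripper": 1,"delta_pos": [0.1,0.35,0.2],"spin": 0},
    {"gripper": 1,"delta_pos": [0.1,0.35,0.15],"spin": 0},
    {"gripper": 1,"delta_pos": [0.1,0.35,0.15],"spin": 0},
  ],
)

```text
t: 11.15
tool_pos: [0.425, 0.3516, 0.1502]
eef_rot: [2.532, 1.856, -0.004]
contact_force: [-1.3, -5.7, 3.1]
finger_gap: 0.002
grasp_force: 2.7
```

```bash
python3 lap.py
```

```text
11.15 [0.42502319 0.35159461 0.15018346] [-1.27440166 -5.73090823  3.12805493] s -0.06801227730339386
side [(0.45, np.int64(560))]
[(np.float64(0.0), np.float64(2.2)), (np.float64(0.0), np.float64(2.25)), (np.float64(0.0), np.float64(2.3)), (np.float64(0.0), np.float64(2.35))]
top [(0.69, np.int64(4264)), (0.66, np.int64(205))]
[(np.float64(0.8663386633866339), np.float64(1.05)), (np.float64(0.8697798806829871), np.float64(1.1)), (np.float64(0.8757237386269644), np.float64(1.15)), (np.float64(0.885785744060025), np.float64(1.2))]
```

servo_tool(
  deltas=[
    {"gripper": 1,"delta_pos": [0.13,0.45,0.1],"spin": 0},
    {"gripper": 1,"delta_pos": [0.13,0.45,0.05],"spin": 0},
    {"gripper": 1,"delta_pos": [0.13,0.45,0],"spin": 0},
    {"gripper": 1,"delta_pos": [0.13,0.45,0],"spin": 0},
  ],
)

```text
t: 11.85
tool_pos: [0.4465, 0.4253, 0.1542]
eef_rot: [2.532, 1.858, -0.002]
contact_force: [1.2, -4.1, -2.2]
finger_gap: -0.002
grasp_force: 1.7
```

servo_tool(
  deltas=[
    {"gripper": 1,"delta_pos": [0.1,0.32,0],"spin": 0},
    {"gripper": 1,"delta_pos": [0.1,0.32,0],"spin": 0},
  ],
)

```text
t: 12.1
tool_pos: [0.4539, 0.451, 0.154]
eef_rot: [2.533, 1.858, -0.004]
contact_force: [-1.1, -3.6, 0.2]
finger_gap: -0.0
grasp_force: 1.5
```

```bash
python3 lap.py
```

```text
12.1 [0.4539013  0.45104096 0.15403102] [-1.10473201 -3.63448747  0.23781231] s 0.03550689980499711
side [(0.69, np.int64(9354))]
[(np.float64(0.8467193030220528), np.float64(1.9)), (np.float64(0.8496530454895914), np.float64(1.75)), (np.float64(0.8538730729215928), np.float64(1.8)), (np.float64(0.8571959490848277), np.float64(1.85))]
top [(0.87, np.int64(7643))]
[(np.float64(0.9111920612988318), np.float64(1.75)), (np.float64(0.9299207800121877), np.float64(1.9)), (np.float64(0.9321482223335003), np.float64(1.8)), (np.float64(0.9420830226199354), np.float64(1.85))]
```

Screen about 1.85–1.95 rad. Retreating, then on to above the mirror.

servo_tool(
  deltas=[
    {"gripper": 1,"delta_pos": [-0.25,-0.8,0],"spin": 0},
    {"gripper": 1,"delta_pos": [-0.25,-0.8,0],"spin": 0},
    {"gripper": 1,"delta_pos": [-0.25,-0.8,0.2],"spin": 0},
    {"gripper": 1,"delta_pos": [-0.15,-0.8,0.4],"spin": 0},
    {"gripper": 0.2,"delta_pos": [0,-0.8,0.4],"spin": -1},
  ],
)

```text
t: 12.92
tool_pos: [0.4183, 0.29, 0.1962]
eef_rot: [-2.642, -1.699, -0.004]
contact_force: [0.4, -0.5, 0.9]
finger_gap: 0.196
grasp_force: 0.0
```

servo_tool(
  deltas=[
    {"gripper": -0.2,"delta_pos": [0.1,-1,0],"spin": -1},
    {"gripper": -0.2,"delta_pos": [0.1,-1,0],"spin": -1},
    {"gripper": -0.2,"delta_pos": [0.1,-1,0],"spin": -1},
    {"gripper": -0.2,"delta_pos": [0.1,-1,0],"spin": -1},
    {"gripper": -0.2,"delta_pos": [0.1,-1,0],"spin": -1},
  ],
)

```text
t: 13.55
tool_pos: [0.4393, 0.0895, 0.196]
eef_rot: [-3.027, -0.84, -0.006]
contact_force: [-0.5, -0.5, 0.1]
finger_gap: 0.604
grasp_force: 0.0
```

servo_tool(
  deltas=[
    {"gripper": -0.2,"delta_pos": [0.1,-0.9,0],"spin": -1},
    {"gripper": -0.2,"delta_pos": [0.1,-0.9,0],"spin": -1},
    {"gripper": -0.2,"delta_pos": [0.1,0,0],"spin": -1},
    {"gripper": -0.2,"delta_pos": [0.1,0,0],"spin": -0.8},
  ],
)

```text
t: 14.05
tool_pos: [0.4553, 0.0179, 0.1959]
eef_rot: [-3.138, -0.132, -0.005]
contact_force: [0.4, 0.1, -0.0]
finger_gap: 0.602
grasp_force: 0.0
```

```bash
python3 lap.py; python3 - <<'E'
from h import *
C=get_calibration("wrist");im=get_image("wrist"); s=sense(); print(s["eef_rot"],s["finger_gap"])
im2=im.copy()
r=regions_of("wrist","mirror"); print([(x["score"],x["pixels"].sum(),x["centre"]) for x in r])
m=r[0]["pixels"]
q,e=fit(mirror,[.4405,-.004,.097,.12],[m],[C],[.005,.005,.03,.1]);print(q,e)
for p in mirror(q): cv2.polylines(im2,[cv2.convexHull(np.round(proj(p,C)).astype(np.int32))],True,(0,255,0),1)
im2[m^cv2.erode(m.astype(np.uint8),np.ones((3,3))).astype(bool)]=(0,0,255)
cv2.imwrite("pics/m1.png",im2)
E
```

```text
14.05 [0.45533731 0.01794417 0.19589473] [ 0.39272963  0.11548075 -0.0112932 ] s -0.37767547625325454
side [(0.57, np.int64(10616))]
[(np.float64(0.8824076422351848), np.float64(2.0)), (np.float64(0.9194126387553535), np.float64(1.95)), (np.float64(0.9231674208144797), np.float64(1.85)), (np.float64(0.9617828612926652), np.float64(1.9))]
top [(0.57, np.int64(7940))]
[(np.float64(0.9330302285573852), np.float64(1.8)), (np.float64(0.9408192426768278), np.float64(1.95)), (np.float64(0.9624106482622627), np.float64(1.85)), (np.float64(0.9653996101364523), np.float64(1.9))]
[-3.13811952e+00 -1.43442064e-01 -1.83659483e-03] 0.6057100942136746
[(0.94, np.int64(5723), [50.2, 302.3]), (0.17, np.int64(1622), [224.7, 210.1])]
[ 0.44348456 -0.00216032  0.09524833  0.11932151] 0.05671109601833768
```

View pics/m1.png

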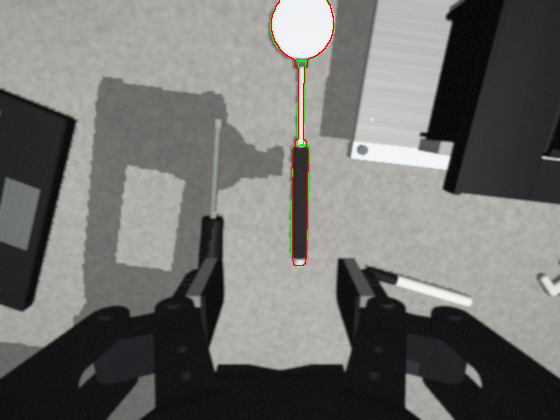

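Screen at 1.9 rad; mirror at (.4435,-.002), yaw .095. A small shift forward brings the whole head into view to measure the swivel.

servo_tool(
  deltas=[
    {"gripper": -0.2,"delta_pos": [0.7,-0.45,0.4],"spin": 0},
    {"gripper": -0.2,"delta_pos": [0.7,0,0.4],"spin": 0},
    {"gripper": -0.2,"delta_pos": [0,0,0],"spin": 0},
  ],
)

```text
t: 14.72
tool_pos: [0.5133, 0.0005, 0.2283]
eef_rot: [3.138, 0.142, 0.007]
contact_force: [-0.0, -0.4, -0.9]
finger_gap: 0.602
grasp_force: 0.0
```

```bash
python3 - <<'E'
from h import *
C=get_calibration("wrist");im=get_image("wrist"); s=sense(); print(s["t"],s["tool_pos"],s["joints"])
o=-C["R"].T@C["t"]; print("cam",o,C["R"][2])
r=regions_of("wrist","mirror"); print([(x["score"],x["pixels"].sum(),x["centre"]) for x in r])
m=r[0]["pixels"]; m=r[0]["pixels"]
for s0 in(.05,.25): print(*fit(mirror,[.4425,-.002,.095,s0],[m],[C],[.005,.005,.03,.1]))
for a in np.arange(0,.31,.05): print(round(a,2),*fit(lambda v:mirror([*v,a]),[.4425,-.002,.095],[m],[C],[.005,.005,.03]))
E
```

```text
14.775 [0.51084884 0.00072722 0.22715104] [-8.13788081e-02  2.10420049e-01  1.62347570e+00  1.38331639e-04
  1.30717497e+00  1.39868441e+00]
cam [0.57997429 0.00740331 0.38408003] [-0.26065286 -0.02421372 -0.9651289 ]
[(0.97, np.int64(4400), [114.0, 276.7]), (0.73, np.int64(1616), [328.0, 522.8])]
[ 0.44289924 -0.00249546  0.09722991  0.03069582] 0.06318772924308103
[ 0.44308786 -0.00249171  0.09725942  0.13266972] 0.06510215350635007
0.0 [ 0.44286059 -0.00247184  0.09702243] 0.06332776850306066
0.05 [ 0.44284662 -0.00250201  0.09726471] 0.06367623383112198
0.1 [ 0.44278687 -0.00249114  0.09698395] 0.06491781504233773
0.15 [ 0.44268936 -0.00251075  0.09714991] 0.06484754750331423
0.2 [ 0.44264633 -0.00246135  0.09653058] 0.06719171669328639
0.25 [ 0.44283195 -0.0022778   0.09476327] 0.06936447880682128
0.3 [ 0.44311332 -0.00245346  0.09668085] 0.0695633091946456
```

servo_tool(
  deltas=[
    {"gripper": -0.2,"delta_pos": [-0.7,0,-0.6],"spin": 0},
    {"gripper": -0.2,"delta_pos": [-0.63,0,-0.9],"spin": 0},
    {"gripper": -0.2,"delta_pos": [0,0,-1],"spin": 0},
    {"gripper": -0.2,"delta_pos": [0,0,-1],"spin": 0},
    {"gripper": -0.2,"delta_pos": [0,0,-0.8],"spin": 0},
  ],
)

```text
t: 15.45
tool_pos: [0.4542, 0.001, 0.0534]
eef_rot: [-3.138, -0.142, 0.005]
contact_force: [1.0, 0.2, -0.3]
finger_gap: 0.595
grasp_force: 0.0
```

servo_tool(
  deltas=[
    {"gripper": -0.2,"delta_pos": [0,0,0],"spin": 0},
  ],
)

```text
t: 15.58
tool_pos: [0.4528, 0.0011, 0.0529]
eef_rot: [-3.137, -0.142, 0.012]
contact_force: [-1.0, -0.3, -0.5]
finger_gap: 0.605
grasp_force: 0.0
```

servo_tool(
  deltas=[
    {"gripper": -0.2,"delta_pos": [0.1,-0.06,-0.4],"spin": 0},
    {"gripper": -0.2,"delta_pos": [0,0,-0.4],"spin": 0},
    {"gripper": 0.3,"delta_pos": [0,0,0],"spin": 0},
    {"gripper": 1,"delta_pos": [0,0,0],"spin": 0},
    {"gripper": 1,"delta_pos": [0,0,0],"spin": 0},
  ],
)

```text
t: 16.2
tool_pos: [0.4618, -0.0018, 0.024]
eef_rot: [3.138, 0.141, 0.003]
contact_force: [0.0, -0.3, -0.7]
finger_gap: 0.003
grasp_force: 0.0
```

servo_tool(
  deltas=[
    {"gripper": 1,"delta_pos": [0,0,0],"spin": 0},
    {"gripper": 1,"delta_pos": [0,0,0],"spin": 0},
  ],
)

```text
t: 16.45
tool_pos: [0.4613, -0.0018, 0.0233]
eef_rot: [3.138, 0.141, 0.001]
contact_force: [0.1, -0.2, -0.1]
finger_gap: -0.003
grasp_force: 0.0
```

```bash
python3 - <<'E'
from h import *
C=get_calibration("wrist");im=get_image("wrist"); s=sense(); print(s["tool_pos"],s["grasp_force"],s["finger_gap"])
sd=get_image("side")
cv2.imwrite("pics/g1.png",np.hstack([cv2.resize(sd[200:330,200:360],(400,325)),cv2.resize(im,(400,325))]))
r=regions_of("side","mirror");print([(x["score"],x["pixels"].sum(),x["centre"]) for x in r])
print(proj(np.array([[.4613,-.0018,.0063],[.4613,-.0018,.0233]]),C), proj(np.array([[.4613,-.0018,.0063]]),get_calibration("side")))
E
```

```text
[ 0.46127787 -0.00182963  0.02319272] 0.0 -0.0035352870779988927
[(0.63, np.int64(674), [258.7, 282.2])]
[[281.13407528 250.71423838]
 [281.25933752 263.14127238]] [[295.42130734 266.01694298]]
```

View pics/g1.png

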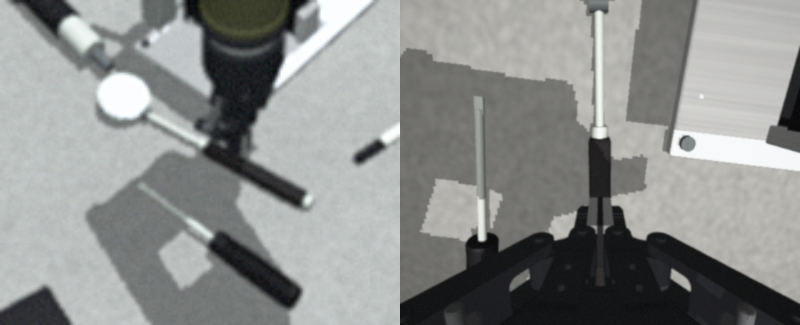

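The fingers closed above the handle, so the tips sit higher than computed. I'll reopen and descend with force checks.

servo_tool(
  deltas=[
    {"gripper": -0.2,"delta_pos": [-0.1,0,0.1],"spin": 0},
    {"gripper": -0.2,"delta_pos": [0,0,0],"spin": 0},
    {"gripper": -0.2,"delta_pos": [0,0,0],"spin": 0},
    {"gripper": -0.2,"delta_pos": [0,0,-0.2],"spin": 0},
    {"gripper": -0.2,"delta_pos": [0,0,-0.2],"spin": 0},
  ],
)

```text
t: 17.23
tool_pos: [0.4571, -0.0018, 0.0104]
eef_rot: [-3.138, -0.141, 0.0]
contact_force: [-0.0, 0.6, 0.0]
finger_gap: 0.603
grasp_force: 0.0
```

servo_tool(
  deltas=[
    {"gripper": -0.2,"delta_pos": [0,0,-0.1],"spin": 0},
    {"gripper": 0.3,"delta_pos": [0,0,0],"spin": 0},
  ],
)

```text
t: 17.48
tool_pos: [0.4567, -0.0018, 0.0064]
eef_rot: [-3.138, -0.141, 0.002]
contact_force: [-0.4, 0.3, 0.2]
finger_gap: 0.398
grasp_force: 0.0
```

servo_tool(
  deltas=[
    {"gripper": 0.5,"delta_pos": [0,0,0],"spin": 0},
    {"gripper": 0.5,"delta_pos": [0,0,0],"spin": 0},
  ],
)

```text
t: 17.73
tool_pos: [0.4574, -0.0018, 0.0071]
eef_rot: [3.138, 0.141, 0.001]
contact_force: [-0.7, -0.3, 0.2]
finger_gap: 0.249
grasp_force: 0.0
```

servo_tool(
  deltas=[
    {"gripper": 1,"delta_pos": [0,0,0],"spin": 0},
    {"gripper": 1,"delta_pos": [0,0,0],"spin": 0},
    {"gripper": 1,"delta_pos": [0,0,0],"spin": 0},
  ],
)

```text
t: 18.1
tool_pos: [0.4572, -0.0018, 0.0071]
eef_rot: [3.138, 0.141, 0.0]
contact_force: [-0.7, -0.4, 0.3]
finger_gap: 0.003
grasp_force: 0.0
```

Still nothing between the pads, and the side view also puts the tips about 20 mm higher than reported. I'll open and go lower under force guard.

servo_tool(
  deltas=[
    {"gripper": -0.2,"delta_pos": [0,0,0],"spin": 0},
    {"gripper": -0.2,"delta_pos": [0,0,0],"spin": 0},
    {"gripper": -0.2,"delta_pos": [0,0,0],"spin": 0},
    {"gripper": -0.2,"delta_pos": [0,0,-0.15],"spin": 0},
    {"gripper": -0.2,"delta_pos": [0,0,-0.15],"spin": 0},
  ],
)

```text
t: 18.73
tool_pos: [0.4571, -0.0018, -0.0054]
eef_rot: [3.138, 0.141, 0.0]
contact_force: [-0.7, 0.4, 0.3]
finger_gap: 0.6
grasp_force: 0.0
```

```bash
python3 - <<'E'
from h import *
C=get_calibration("wrist");im=get_image("wrist"); s=sense(); print(s["tool_pos"],s["contact_force"],s["finger_gap"])
sd=get_image("side")
cv2.imwrite("pics/g2.png",np.hstack([cv2.resize(sd[200:330,200:360],(400,325),interpolation=cv2.INTER_CUBIC),cv2.resize(im,(400,325))]))
print(-C["R"].T@C["t"])
E
```

```text
[ 0.4565629  -0.00176927 -0.00607006] [-0.63937978 -0.4543474  -0.97630115] 0.6030571474408635
[0.5245263  0.00503172 0.15011048]
```

View pics/g2.png

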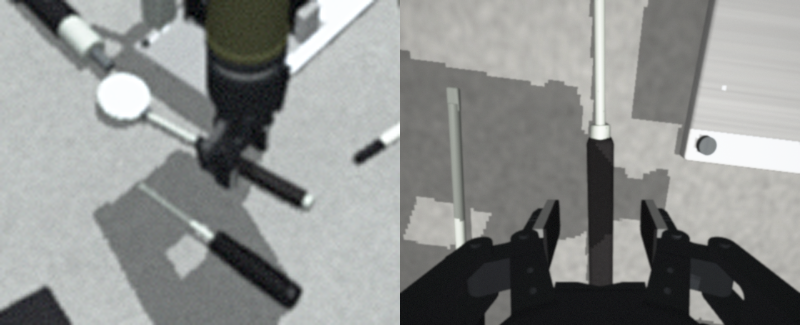

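View shows the pads astride the handle but still nearer to the camera than it, so I go lower.

servo_tool(
  deltas=[
    {"gripper": -0.2,"delta_pos": [0,0,-0.15],"spin": 0},
    {"gripper": -0.2,"delta_pos": [0,0,-0.15],"spin": 0},
    {"gripper": 0.4,"delta_pos": [0,0,0],"spin": 0},
    {"gripper": 0.4,"delta_pos": [0,0,0],"spin": 0},
  ],
)

```text
t: 19.32
tool_pos: [0.459, -0.0018, -0.0127]
eef_rot: [3.138, 0.14, 0.009]
contact_force: [-8.1, 1.2, 54.8]
finger_gap: 0.305
grasp_force: 26.7
```

servo_tool(
  deltas=[
    {"gripper": 0.4,"delta_pos": [0,0,-0.08],"spin": 0},
    {"gripper": 0.4,"delta_pos": [0,0,0],"spin": 0},
  ],
)

```text
t: 19.58
tool_pos: [0.4591, -0.0018, -0.0128]
eef_rot: [3.138, 0.14, 0.012]
contact_force: [-13.6, 1.1, 90.4]
finger_gap: 0.303
grasp_force: 45.2
```

The tips touch the bench at a reading of -0.0127, so the height reading is about 25–30 mm low. Raising a little, then closing.

servo_tool(
  deltas=[
    {"gripper": 0.4,"delta_pos": [0,0,0.35],"spin": 0},
    {"gripper": 0.6,"delta_pos": [0,0,0],"spin": 0},
    {"gripper": 1,"delta_pos": [0,0,0],"spin": 0},
    {"gripper": 1,"delta_pos": [0,0,0],"spin": 0},
  ],
)

```text
t: 20.08
tool_pos: [0.4581, -0.0019, -0.0052]
eef_rot: [3.138, 0.141, 0.003]
contact_force: [-2.6, -0.4, 25.6]
finger_gap: 0.167
grasp_force: 58.6
```

Gripped (gap 0.167, 59 N). Lift.

servo_tool(
  deltas=[
    {"gripper": 1,"delta_pos": [0,0,0.3],"spin": 0},
    {"gripper": 1,"delta_pos": [0,0,0.6],"spin": 0},
    {"gripper": 1,"delta_pos": [0,0,0.7],"spin": 0},
    {"gripper": 1,"delta_pos": [0,0,0.7],"spin": 0},
    {"gripper": 1,"delta_pos": [0,0,0.4],"spin": 0},
  ],
)

```text
t: 20.7
tool_pos: [0.457, -0.0018, 0.1019]
eef_rot: [-3.138, -0.141, 0.001]
contact_force: [0.1, -0.1, -2.1]
finger_gap: 0.16
grasp_force: 59.8
```

servo_tool(
  deltas=[
    {"gripper": 1,"delta_pos": [0,0,0],"spin": 0},
    {"gripper": 1,"delta_pos": [0,0,0],"spin": 0},
  ],
)

```text
t: 20.95
tool_pos: [0.4562, -0.0017, 0.1005]
eef_rot: [-3.138, -0.141, 0.004]
contact_force: [-0.6, -0.0, -1.1]
finger_gap: 0.161
grasp_force: 59.8
```

```bash
cat > mz.py <<'E'
from h import *
import sys
# state of the held mirror: project glass centre & visible parts, both cameras
def held(q):  # x,y,z,yaw,pitch(up at head),swivel -> parts (handle origin)
    x,y,z,yaw,pit,s=q
    head=ry(disc(.0285,-.005,0)+[.03,0,.0025],-s)+[.137,0,.010]
    P=[ry(p,-pit) for p in (box(-.06,.06,-.008,.008,0,.016),box(.06,.137,-.003,.003,.007,.013),head)]
    return [p+[0,0,z] for p in place(P,x,y,yaw)]
if __name__=="__main__":
    s=sense();p=s["tool_pos"];print(s["t"],p,s["grasp_force"],s["contact_force"])
    for n in("side","top"):
        get_image(n);c=get_calibration(n)
        for x in recognise(n,"mirror_head")[:2]: print(n,"head",x)
        for x in regions_of(n,"mirror")[:2]:
            m=x["pixels"]; k,l,st,ce=cv2.connectedComponentsWithStats(m.astype(np.uint8)); print(n,x["score"],[(st[i].tolist(),ce[i].round(1).tolist()) for i in range(1,k) if st[i][4]>20])
            np.save(f"mm_{n}.npy",m) if x is not None and x["score"]>.3 and m.sum()<1500 else 0
        h=np.array(held([p[0]-.0152*1,p[1]-.0015,p[2]+.006,.097,0,.08])[2]).mean(0)
        print(n,"pred head",proj(h[None],c)[0][::-1],h)
E
python3 mz.py
```

```text
20.95 [ 0.45617738 -0.00173976  0.10054861] 59.80309188365936 [-0.57520654 -0.04479379 -1.09379847]
side head {'centre': [212.2, 245.0], 'score': 0.7}
side 0.83 [([237, 203, 23, 19, 348], [248.2, 212.6]), ([279, 232, 11, 8, 48], [283.2, 235.8]), ([300, 239, 29, 20, 257], [313.2, 248.9])]
side pred head [212.54557096 247.0065082 ] [0.60827498 0.0130392  0.11904095]
top head {'centre': [180.8, 269.2], 'score': 0.62}
top 0.81 [([261, 172, 21, 30, 383], [271.1, 183.1]), ([273, 261, 8, 8, 48], [276.5, 264.5])]
top pred head [180.57318907 270.53893444] [0.60827498 0.0130392  0.11904095]
```

```bash
python3 - <<'E'
from mz import *
s=sense();p=s["tool_pos"]
for n in("side","top"):
    c=get_calibration(n); acc=0;ok=0
    for i in range(3):
        get_image(n)
        for x in regions_of(n,"mirror")[:1]:
            k,l,st,ce=cv2.connectedComponentsWithStats(x["pixels"].astype(np.uint8))
            j=1+np.argmin([st[i][1]+ (0 if st[i][4]>100 else 999) for i in range(1,k)])
            acc=acc+(l==j); ok+=1
    m=acc>ok/2
    for a in np.arange(-.1,.46,.05):
        def mod(v): 
            h=held([p[0]-.0152+v[0],p[1]-.0015+v[1],p[2]+.006,.097,0,a]); return [h[2]] if n=="side" else h[1:]
        q,e=fit(mod,[0,0],[m],[c],[.004,.004]); print(n,round(a,2),q.round(4),round(e,4))
    t=(l!=0)&(l!=j)
    for cc in [ce[i].round(1) for i in range(1,k)]: print(cc)
    tail=held([p[0]-.0152,p[1]-.0015,p[2]+.006,.097,0,.08])[0]; print("handle proj x:",proj(tail[:4],c).mean(0),proj(tail,c).min(0),proj(tail,c).max(0))
E
```

```text
side -0.1 [ 0.005  -0.0045] 0.2658
side -0.05 [ 0.0041 -0.004 ] 0.2455
side 0.0 [ 0.0026 -0.0023] 0.2258
side 0.05 [ 0.0018 -0.0015] 0.201
side 0.1 [ 0.0015 -0.001 ] 0.1882
side 0.15 [0.0004 0.    ] 0.1844
side 0.2 [-0.0012  0.0013] 0.1871
side 0.25 [-0.0013  0.0022] 0.1924
side 0.3 [-0.0029  0.0035] 0.1982
side 0.35 [-0.0024  0.0041] 0.207
side 0.4 [-0.0034  0.0056] 0.2136
side 0.45 [-0.0038  0.0066] 0.2157
[249.5 213.4]
[286.4 237.5]
[313.9 248.3]
handle proj x: [324.9893076  253.68038454] [280.44640492 227.48203879] [326.98031002 258.05780231]
top -0.1 [-0.0006 -0.0012] 0.1948
top -0.05 [-0.0009 -0.0013] 0.1978
top 0.0 [-0.0013 -0.0014] 0.2008
top 0.05 [-0.002  -0.0013] 0.1983
top 0.1 [-0.0021 -0.0014] 0.1994
top 0.15 [-0.0021 -0.0013] 0.2009
top 0.2 [-0.002  -0.0015] 0.2042
top 0.25 [-0.0019 -0.0014] 0.2047
top 0.3 [-0.002  -0.0013] 0.2056
top 0.35 [-0.0014 -0.0015] 0.2065
top 0.4 [-0.0008 -0.0015] 0.2058
top 0.45 [-0.0006 -0.0015] 0.202
[382.5 198. ]
handle proj x: [276.74930716 264.63494628] [270.47223517 219.6770005 ] [279.7318262  265.07876744]
```

```bash
cat > tgt.py <<'E'
import numpy as np
from rig import sense
J=np.array([.570,-.160,0]);jy=-.025
Rz=lambda a:np.array([[np.cos(a),-np.sin(a),0],[np.sin(a),np.cos(a),0],[0,0,1]])
W=lambda v:J+Rz(jy)@np.array(v)
mark=W([0,-.082,.179]);lens=W([0,-.273,.231])
zl=Rz(jy)@[0,np.cos(np.radians(40)),-np.sin(np.radians(40))]
def glass(tcp,yaw,s):
    g=tcp+[0,0,.006]+Rz(yaw)@[-.0152+.137+.03*np.cos(s)-.0025*np.sin(s),0,.010+.03*np.sin(s)+.0025*np.cos(s)]
    return g,Rz(yaw)@np.array([[np.cos(s),0,-np.sin(s)],[0,1,0],[np.sin(s),0,np.cos(s)]])
def check(tcp,yaw,s):
    g,R=glass(tcp,yaw,s);d=np.linalg.norm(g-mark)
    f=.25 if d<.083 else .30 if d<.102 else .34
    q=R.T@(mark+f*(lens-mark)-g); v=g-lens; z=v@zl
    return dict(glass=g.round(3),d=round(d,4),sx=round(q[0],4),sy=round(q[1],4),lz=round(z,3),off=round(np.linalg.norm(v-z*zl),3),mz=round((R.T@(mark-g))[2],3))
yaw=.097;s=.12
if __name__=="__main__":
    sm=mark+.3*(lens-mark); print(mark,lens)
    def G(h): return sm-h*glass(np.zeros(3),yaw,s)[1][:,2]
    hs=np.arange(.06,.12,.0005);h=hs[np.argmin([abs(np.linalg.norm(G(h)-mark)-.0925) for h in hs])]
    t=G(h)-glass(np.zeros(3),yaw,s)[0]; print("TCP target",t,"delta",t-sense()["tool_pos"])
    for a in(0,.06,.12,.2,.3): print(a,check(t,yaw,a))
E
python3 tgt.py
```

```text
[ 0.56795021 -0.24197438  0.179     ] [ 0.56317571 -0.43291469  0.231     ]
TCP target [ 0.42654835 -0.31287626  0.08416664] delta [-0.0306601  -0.31103926 -0.01768913]
0 {'glass': array([ 0.578, -0.298,  0.103]), 'd': np.float64(0.0953), 'sx': np.float64(-0.0112), 'sy': np.float64(0.0), 'lz': np.float64(0.186), 'off': np.float64(0.016), 'mz': np.float64(0.076)}
0.06 {'glass': array([ 0.577, -0.298,  0.104]), 'd': np.float64(0.0938), 'sx': np.float64(-0.0055), 'sy': np.float64(0.0), 'lz': np.float64(0.185), 'off': np.float64(0.015), 'mz': np.float64(0.075)}
0.12 {'glass': array([ 0.577, -0.298,  0.106]), 'd': np.float64(0.0924), 'sx': np.float64(-0.0), 'sy': np.float64(0.0), 'lz': np.float64(0.184), 'off': np.float64(0.014), 'mz': np.float64(0.073)}
0.2 {'glass': array([ 0.577, -0.298,  0.109]), 'd': np.float64(0.0906), 'sx': np.float64(0.0072), 'sy': np.float64(0.0), 'lz': np.float64(0.182), 'off': np.float64(0.012), 'mz': np.float64(0.07)}
0.3 {'glass': array([ 0.576, -0.298,  0.111]), 'd': np.float64(0.0884), 'sx': np.float64(0.0159), 'sy': np.float64(0.0), 'lz': np.float64(0.18), 'off': np.float64(0.01), 'mz': np.float64(0.065)}
```

Every swivel angle from 0 to 0.3 works at this place. I'll go up and over the housing, descend on the camera side of the flange, then slide in.

servo_tool(
  deltas=[
    {"gripper": 1,"delta_pos": [-0.3,0,0.5],"spin": 0},
    {"gripper": 1,"delta_pos": [-0.3,0,0.9],"spin": 0},
    {"gripper": 1,"delta_pos": [-0.2,0,1],"spin": 0},
    {"gripper": 1,"delta_pos": [0,0,1],"spin": 0},
    {"gripper": 1,"delta_pos": [0,0,1],"spin": 0},
  ],
)

```text
t: 22.48
tool_pos: [0.4246, -0.0018, 0.2792]
eef_rot: [-3.138, -0.141, -0.0]
contact_force: [0.7, -0.9, -1.2]
finger_gap: 0.163
grasp_force: 59.8
```

servo_tool(
  deltas=[
    {"gripper": 1,"delta_pos": [0,-0.5,0.6],"spin": 0},
    {"gripper": 1,"delta_pos": [0,-1,0],"spin": 0},
    {"gripper": 1,"delta_pos": [0,-1,0],"spin": 0},
    {"gripper": 1,"delta_pos": [0,-1,0],"spin": 0},
    {"gripper": 1,"delta_pos": [0,-1,0],"spin": 0},
  ],
)

```text
t: 23.1
tool_pos: [0.4248, -0.183, 0.3018]
eef_rot: [-3.138, -0.141, -0.0]
contact_force: [0.9, -0.5, 0.3]
finger_gap: 0.167
grasp_force: 59.8
```

servo_tool(
  deltas=[
    {"gripper": 1,"delta_pos": [0,-1,0],"spin": 0},
    {"gripper": 1,"delta_pos": [0,-1,0],"spin": 0},
    {"gripper": 1,"delta_pos": [0,-1,0],"spin": 0},
    {"gripper": 1,"delta_pos": [0,-0.8,0],"spin": 0},
    {"gripper": 1,"delta_pos": [0,0,0],"spin": 0},
  ],
)

```text
t: 23.72
tool_pos: [0.425, -0.336, 0.3012]
eef_rot: [3.138, 0.137, -0.001]
contact_force: [-0.8, -0.1, -1.4]
finger_gap: 0.164
grasp_force: 59.8
```

```bash
python3 - <<'E'
from h import *
import tgt
print({k:sense()[k] for k in("t","tool_pos","eef_rot","joints","contact_force","grasp_force")})
# refine jig by masks in side & top; look for mirror head
for n in("side","top"):
    get_image(n);c=get_calibration(n)
    for x in recognise(n,"mirror_head")[:1]: print(n,x)
    print("pred",proj(tgt.glass(sense()["tool_pos"],.097,.12)[0][None],c)[0][::-1])
c=get_calibration("wrist");get_image("wrist")
for k in("jig","mirror_head"):
    print([(x["score"],x["centre"]) for x in recognise("wrist",k)[:2]])
E
```

```text
{'t': 23.725, 'tool_pos': array([ 0.42496085, -0.33598019,  0.30117252]), 'eef_rot': array([ 3.13844861e+00,  1.36676516e-01, -9.06958197e-04]), 'joints': array([-7.46593110e-01,  2.07197765e-01,  1.43882196e+00, -5.30824463e-04,
        1.49585906e+00,  7.37199894e-01]), 'contact_force': array([-0.8074074 , -0.10695081, -1.39163372]), 'grasp_force': 59.79308009147644}
side {'centre': [90.9, 337.7], 'score': 0.54}
pred [ 90.25627498 340.72517419]
top {'centre': [183.4, 419.8], 'score': 0.88}
pred [185.06630773 420.74571636]
[(0.64, [55.1, 291.5]), (0.29, [227.6, 279.3])]
[(0.68, [14.5, 510.1])]
```

Mirror predictions match both cameras. Descending.

servo_tool(
  deltas=[
    {"gripper": 1,"delta_pos": [0,0,-0.8],"spin": 0},
    {"gripper": 1,"delta_pos": [0,0,-0.8],"spin": 0},
    {"gripper": 1,"delta_pos": [0,0,-0.8],"spin": 0},
    {"gripper": 1,"delta_pos": [0,0,-0.8],"spin": 0},
    {"gripper": 1,"delta_pos": [0,0,-0.8],"spin": 0},
  ],
)

```text
t: 24.7
tool_pos: [0.4255, -0.3333, 0.1413]
eef_rot: [3.138, 0.143, 0.001]
contact_force: [-0.4, 0.5, -2.3]
finger_gap: 0.164
grasp_force: 59.8
```

servo_tool(
  deltas=[
    {"gripper": 1,"delta_pos": [0,0,-0.7],"spin": 0},
    {"gripper": 1,"delta_pos": [0,0,-0.65],"spin": 0},
    {"gripper": 1,"delta_pos": [0,0.2,0],"spin": 0},
    {"gripper": 1,"delta_pos": [0,0.2,0],"spin": 0},
    {"gripper": 1,"delta_pos": [0.05,0.15,0],"spin": 0},
  ],
)

```text
t: 25.32
tool_pos: [0.4279, -0.3115, 0.0892]
eef_rot: [3.137, 0.142, 0.003]
contact_force: [-0.3, -0.5, -1.3]
finger_gap: 0.163
grasp_force: 59.8
```

servo_tool(
  deltas=[
    {"gripper": 1,"delta_pos": [0,0,0],"spin": 0},
    {"gripper": 1,"delta_pos": [0,0,0],"spin": 0},
  ],
)

```text
t: 25.58
tool_pos: [0.4276, -0.3121, 0.0885]
eef_rot: [3.137, 0.142, 0.002]
contact_force: [0.9, 0.6, -1.1]
finger_gap: 0.163
grasp_force: 59.8
```

```bash
python3 - <<'E'
from mz import *
import tgt
s=sense();p=s["tool_pos"];r=s["eef_rot"];yaw=2*np.arctan2(r[1],r[0]); yaw=(yaw+np.pi)%(2*np.pi)-np.pi; print(s["t"],p,"toolx yaw",yaw,s["grasp_force"],s["contact_force"])
y=.097+yaw-.0900
print(tgt.check(p,y,.12))
for n in("side","top"):
    get_image(n);c=get_calibration(n)
    print(n,"pred",proj(tgt.glass(p,y,.12)[0][None],c)[0][::-1],[(x["score"],x["centre"]) for x in recognise(n,"mirror_head")[:2]])
    for x in regions_of(n,"mirror")[:2]:
        k,l,st,ce=cv2.connectedComponentsWithStats(x["pixels"].astype(np.uint8)); print(x["score"],[(st[i].tolist(),ce[i].round(1).tolist()) for i in range(1,k) if st[i][4]>20])
    for x in regions_of(n,"jig")[:1]:
        m=x["pixels"]; print("jig",*fit(lambda q:jig(q),[.57,-.16,-.025],[m|render(held([p[0]-.0152,p[1],p[2]+.006,y,0,.12]),c)[::2,::2]*0>0],[c],[.01,.01,.03]))
E
```

```text
25.575 [ 0.42763882 -0.31213186  0.08849393] toolx yaw 0.09016185046097691 59.78538751602173 [ 0.86853322  0.57099097 -1.14379302]
{'glass': array([ 0.578, -0.297,  0.111]), 'd': np.float64(0.0887), 'sx': np.float64(-0.0017), 'sy': np.float64(-0.0007), 'lz': np.float64(0.181), 'off': np.float64(0.013), 'mz': np.float64(0.069)}
side pred [158.54222694 328.84057879] []
0.55 [([357, 173, 14, 9, 66], [364.8, 176.9]), ([378, 180, 18, 13, 148], [387.0, 186.0])]
jig [ 0.57500762 -0.15487029  0.03253251] 0.19920025738842673
top pred [194.46381135 383.99607246] [(0.69, [194.3, 386.6]), (0.25, [270.9, 323.3])]
0.9 [([378, 186, 17, 27, 312], [385.3, 196.4]), ([384, 230, 8, 17, 100], [387.2, 238.4]), ([386, 259, 9, 21, 130], [389.8, 268.7])]
0.19 [([291, 138, 223, 94, 10381], [379.2, 197.4])]
jig [ 0.56913767 -0.1610061  -0.0198755 ] 0.11549340754596471
```

servo_tool(
  deltas=[
    {"gripper": 1,"delta_pos": [0,0,-0.1],"spin": 0},
    {"gripper": 1,"delta_pos": [0,0,0],"spin": 0},
    {"gripper": 1,"delta_pos": [0,0,0],"spin": 0},
    {"gripper": 1,"delta_pos": [0,0,0],"spin": 0},
    {"gripper": 1,"delta_pos": [0,0,0],"spin": 0},
  ],
)

```text
t: 26.6
tool_pos: [0.4273, -0.3119, 0.0839]
eef_rot: [3.138, 0.141, 0.0]
contact_force: [-0.0, 0.2, -1.6]
finger_gap: 0.165
grasp_force: 59.8
```

servo_tool(
  deltas=[
    {"gripper": 1,"delta_pos": [0,0,0],"spin": 0},
    {"gripper": 1,"delta_pos": [0,0,0],"spin": 0},
  ],
)

```text
t: 26.85
tool_pos: [0.4272, -0.3119, 0.0838]
eef_rot: [3.138, 0.141, 0.0]
contact_force: [-0.3, -0.8, -0.6]
finger_gap: 0.162
grasp_force: 59.8
```

```bash
python3 - <<'E'
import tgt
from rig import *
p=sense()["tool_pos"];print(p)
for a in(0,.12,.3):print(tgt.check(p,.097,a))
print(sign_off())
E
```

```text
[ 0.42720979 -0.31185418  0.08384587]
{'glass': array([ 0.578, -0.297,  0.102]), 'd': np.float64(0.095), 'sx': np.float64(-0.0119), 'sy': np.float64(-0.001), 'lz': np.float64(0.187), 'off': np.float64(0.016), 'mz': np.float64(0.077)}
{'glass': array([ 0.578, -0.297,  0.106]), 'd': np.float64(0.0921), 'sx': np.float64(-0.0007), 'sy': np.float64(-0.001), 'lz': np.float64(0.185), 'off': np.float64(0.014), 'mz': np.float64(0.073)}
{'glass': array([ 0.576, -0.297,  0.111]), 'd': np.float64(0.088), 'sx': np.float64(0.0153), 'sy': np.float64(-0.001), 'lz': np.float64(0.181), 'off': np.float64(0.011), 'mz': np.float64(0.066)}
the job is handed in; nothing more can be done
None
```

Job handed in at 26.9 s, result not reported: screen at about 1.9 rad, mirror held steady about 92 mm from the mark by my pose estimate (mark in view not confirmed by picture); the first screen push jammed at roughly 117 N wrist force, just under the 120 N limit.

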